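Open the taller bayonet filter housing

TASK

Two bench filter housings stand on the worktop, each closed by a bayonet cover with a bar grip. Open the taller one so that its filter can be changed: turn its cover about a quarter turn anticlockwise (seen from above) until its lugs are free, lift it straight off, and set it down gently in the middle of the shallow tray, grip uppermost, then let go. Leave the lower housing shut.

Things in the scene. Friction and masses are not known exactly. Their poses are not given: they have to be found in the camera images.
- tall_housing: taller of two round aluminium filter housings, fixed: 94 mm wide (foot 104), 100 mm high. Origin: centre of underside, z up; a hose stub low on its +x side reaches 80 mm out. Its cover turns freely (play 4 mm sideways, 3 mm up) between stops at -5 and 98 degrees from the housing's x axis, anticlockwise positive, and lifts straight out when at 68 to 97, best 82
- tall_cover: its grey cover, 0.18 kg: disc 84 mm across; upright black bar grip on it 60 mm long (cover's x), 14 thick (y), 30 high; below it a 54 mm spigot with two lugs 74 mm across. Origin: centre of spigot's underside, z up; disc from z = 15 to 22 mm, grip 22 to 52. Starts locked: origin 85 mm above the housing's, x along the housing's x within 4 degrees. Stands stably on its spigot
- tray: shallow square steel tray, fixed, 150 x 150 mm, 14 mm high over the rim, walls and floor 3 mm thick. Origin: centre of its underside, z up. The cover stands in it on its spigot, with the disc 4 mm above the rim
- low_cover_grip_end (a point): one end of the bar grip on the other, lower housing (60 mm high, same cover and make), 30 mm from that cover's axis and 5 mm below the bar's top. To be left alone
There are look-alikes about, which are no part of the job. Leave any purple look-alike of the tall_cover alone.

How it is judged:
On the way, in this order (a step that is already met when the one before it is completed fails the run):
1. the tall housing's cover is turned free of the lips while still seated (angle between the x axis of tall_cover and the x axis of tall_housing, either way round above 1.1 rad and z of tall_cover in the frame of tall_housing below 0.092 m and horizontal distance between tall_cover and tall_housing below 0.01 m), for 0.05 s.
2. the cover is lifted clear of the housing (z of tall_cover in the frame of tall_housing above 0.102 m), for 0.05 s.
At the end, for the whole second after the job is handed in: the tall housing's cover stands released and at rest on the tray's floor, grip uppermost (tilt under 10 degrees), its centre within 40 mm of the tray's centre; the lower housing's cover is still shut, its grip moved less than 15 mm (horizontal distance between tall_cover and tray below 0.04 m and z of tall_cover in the frame of tray below 0.008 m and angle between tall_cover's own z axis and vertical below 0.17 rad and linear speed of tall_cover below 0.02 m/s and distance of low_cover_grip_end from where it was at the start of the episode below 0.015 m); the robot touches nothing.
It fails at once if the lower housing's cover is turned or lifted (its grip end moves more than 15 mm) (distance of low_cover_grip_end from where it was at the start of the episode above 0.015 m).
It fails at once if the cover is dropped over the tray: no finger touches it while it is more than 20 mm above the tray's floor (horizontal distance between tall_cover and tray below 0.09 m and z of tall_cover in the frame of tray above 0.023 m and contact force between the fingers and tall_cover below 0.05 N).
It also fails if it takes over 51 s, if anything falls off the work surface, if the arm or the gripper's body presses on something with over 40 N, if the wrist force passes 120 N, or if a joint passes its speed limit or range.

ROBOT

A 6-joint arm with a two-finger parallel gripper is mounted at the origin on a cart in front of the work surface, level with it; the furniture and walls round the work are solid. World frame = base frame: x ahead of the robot, y to its left, z up, the work surface at z = 0. Lengths are in m, angles in rad, forces in N, time in s.
With the tool pointing down it reaches from about 0.25 to 0.775 m from the base axis. Payload 4 kg.
Tool frame: the origin (TCP) lies on the centre line of the jaws, within the pads' length; the fingertips stand 8 mm ahead of it and the grasp point (between the pads) lies 11 mm behind it; z points along the fingers, y is the direction in which the jaws open and shut (so a half turn about z gives the same grasp; the last joint's range is limited). The gripper opens to 94 mm and grips with 3 to 60 N. Pads are 16 mm wide; open, the fingers measure 119 mm over their backs; the gripper's body (75 mm by 177 mm) begins 78 mm behind the grasp point.
Start: joints at [-0.103, 0.087, 1.371, -0, 1.684, -0.103], TCP at [0.55, -0, 0.214] pointing down, gripper open.
Joint ranges: [-3.1, 3.1], [-0.76, 2.03], [0.27, 2.55], [-1.08, 4.22], [0.17, 2.65], [-2.57, 2.57]. Speed limits (rad/s): [2.79, 2.79, 3.14, 3.14, 3.14, 3.14].

INTERFACE

Orientations are given as [roll, pitch, yaw] about the fixed x, y, z axes, in that order (R = Rz(yaw) Ry(pitch) Rx(roll)).
In Python, from bench import * gives the robot as it stands.
- The arm moves only by the tool step_arm, never from a script. Its argument "steps" is a list of rows, each an object of numbers: "jaw": the opening, from 0 (shut) to 1 (fully open); "tx", "ty", "tz": the shift along the tool's x, y, z in m; "ax", "ay", "az": the turn, a rotation vector about the tool's x, y, z in rad. In form: [{"jaw": .., "tx": .., "ty": .., "tz": .., "ax": .., "ay": .., "az": ..}, ...]. A call has 1 to 8 rows; each row is the pose to reach, as a shift and turn from the pose measured when the call began, along the tool's axes at that moment; what a row does not reach only later rows make up. A row lasts 1/10 s, in which the tool goes at most 50 mm and 8.59 degrees, less where a joint would pass 70% of its speed; a pose out of reach is approached as far as the arm can. A call with a gripper value outside its range is refused whole. The fingers move at their own pace and stop on an object; the grip force is fixed at half the most. Time passes only in rows, so rows that repeat a pose let the fingers close. It gives the time, the measured TCP pose, the force and the opening at its end, in the units of the state.
- get_obs(): the state, without advancing time (a new reading comes with each control period).
- snapshot(name): name is "scene" or "side" or "wrist"; returns (picture, depth): 400x640x3 uint8, red, green, blue; 400x640 float32, m along the optical axis (not along the pixel's ray), 0 where there is no reading.
- camera_model(name): a dict with "intrinsics" (3x3 intrinsics, pixels), "k1" (the pictures are not rectified: a ray, as slopes to the right and down, at radius r is drawn at 1 + k1 r^2 times it, then the intrinsics apply), "origin" and "orientation" of the camera in the world. Camera axes: x right, y down, z forward; pixel columns grow to the right and rows downward; lengths in m; the calibration is good to about 2 mm. A picture is of the moment at which its call begins: read the wrist's pose just before it. camera_model takes no time and is no camera call; for the wrist camera it gives the pose at the moment of the call.
- close_job(): hands the job in, once; it reports no verdict.
Trained networks look in the newest picture that a camera, given by its name, has taken for a name from the list of things; names that differ only in an ending like _2 or _b are one class to them, and where a whole thing is asked for, a point or a joint stands for the part that bears it (a point fixed in the world has none). Each returns a list of dicts, best first, with "confidence" (0 to 1); they miss things now and then, are a little off and sometimes report something else, mostly with a low value. They report only what shows in the picture. A call takes as long as a camera call. They do not tell look-alikes from the thing itself.
- silhouettes(camera, query): "pixels" (400x640 bool, what is visible of it) and "rect" ([left, top, right, bottom] in pixels, round what is visible of it).
The state is a dict: "time": time; "joint_positions": joint angles; "qvel": joint speeds; "joint_torque": joint torques, N m; "tool_pos": TCP position; "ee_rot": TCP orientation; "wrist_force": force on the tool from outside, world axes, zero at the start; "wrist_torque": the same for the moment, N m; "width": finger opening in m.
Only numpy, scipy, OpenCV 4.12 (cv2) and the standard library are available. Lean on these libraries where they do the work, as an engineer would, in place of code of your own. Each camera call takes 0.05 s, during which the arm holds its last target. There are 200 camera calls.

## Working session

There is one attempt and no reset: what is moved stays moved. The work goes in short steps, Python scripts to look and compute and a tool call to move; the robot and the scene stay as the last step left them, time stands still between calls to the robot, and variables do not carry over. Pictures are saved under pics/ and viewed, about 8 in all and at most 12, crops included, and the job is handed in when it is done.

Besides the shell and the picture viewer there is one more tool, called after "Emit:" in YAML: its name, and indented under it one key for each argument. step_arm: Moves the arm, as the interface text tells. Its arguments: {"type":"object","properties":{"steps":{"type":"array"}},"required":["steps"]}

```bash
mkdir -p pics
cat > h.py <<'E'
from bench import *
import numpy as np, cv2
from scipy.spatial.transform import Rotation as R
def pts(cam,depth,mask):
    m=camera_model(cam);K=np.array(m["intrinsics"]);k1=m["k1"]
    v,u=np.nonzero(mask&(depth>0));z=depth[v,u]
    d=np.stack([(u-K[0,2])/K[0,0],(v-K[1,2])/K[1,1]],1)
    s=d.copy()
    for _ in range(10): s=d/(1+k1*(s**2).sum(1,keepdims=True))
    P=np.c_[s*z[:,None],z]
    o=np.array(m["orientation"]);Rm=o if o.shape==(3,3) else R.from_euler('xyz',o).as_matrix()
    return P@Rm.T+np.array(m["origin"]),u,v
E
python3 - <<'E'
from h import *
o=get_obs();print(o)
for c in ["scene","side"]:
    im,d=snapshot(c);cv2.imwrite(f"pics/{c}0.png",im[:,:,::-1]);np.save(f"{c}_d.npy",d)
    print(c,camera_model(c))
    for q in ["tall_housing","tall_cover","tray","low_cover_grip_end"]:
        for r in silhouettes(c,q):
            P,u,v=pts(c,d,r["pixels"])
            if len(P): print(q,round(r["confidence"],2),r["rect"],len(P),np.percentile(P,[3,50,97],axis=0).round(3).tolist())
E
```

```text
{'time': 0.0, 'joint_positions': array([-1.03081617e-01,  8.79339987e-02,  1.37224892e+00, -3.77996631e-05,
        1.68357713e+00, -1.03100509e-01]), 'qvel': array([-0.0003566 ,  0.00041117,  0.00105345, -0.00169767, -0.00039689,
        0.00076227]), 'joint_torque': array([ 1.28542815e-03, -3.40182602e+01, -3.02423716e+01,  7.18220207e-02,
        3.29729996e-02, -1.13141955e-04]), 'tool_pos': array([5.49472021e-01, 4.71718330e-05, 2.12318334e-01]), 'ee_rot': array([-3.13943290e+00, -1.85694471e-04,  1.57081080e+00]), 'wrist_force': array([0.8449407 , 0.00975183, 0.79184792]), 'wrist_torque': array([ 7.92933264e-05, -5.54341566e-02,  1.49127945e-02]), 'width': 0.09410411015703507}
scene {'intrinsics': array([[430.61822777,   0.        , 317.95085503],
       [  0.        , 430.61822777, 196.28030719],
       [  0.        ,   0.        ,   1.        ]]), 'k1': -0.09835824266807454, 'origin': array([-0.08035894, -0.90498266,  0.65424991]), 'orientation': array([-2.1284423 , -0.00361507, -0.78124927])}
tall_housing 0.92 [256.3, 157.7, 299.3, 195.6] 1106 [[0.547, -0.087, 0.005], [0.566
[... 757 characters left out ...]
4, -0.92002145,  0.63338168]), 'orientation': array([-2.28058166,  0.00448567, -0.05417922])}
tall_housing 0.85 [295.5, 120.2, 346.2, 161.3] 1516 [[0.547, -0.089, 0.004], [0.593, -0.08, 0.05], [0.641, -0.05, 0.101]]
tall_cover 0.79 [322.5, 289.3, 371.7, 336.5] 1847 [[0.587, -0.562, 0.02], [0.623, -0.532, 0.023], [0.66, -0.489, 0.053]]
tall_cover 0.73 [300.4, 101.5, 338.2, 126.4] 753 [[0.555, -0.081, 0.063], [0.59, -0.052, 0.109], [0.63, 0.099, 0.139]]
tray 0.65 [276.9, 172.6, 351.5, 226.8] 3366 [[0.5, -0.298, 0.002], [0.572, -0.225, 0.005], [0.643, -0.15, 0.015]]
low_cover_grip_end 0.56 [269.3, 225.1, 318.8, 259.4] 1378 [[0.499, -0.437, 0.065], [0.535, -0.406, 0.069], [0.572, -0.371, 0.099]]
```

Run:
```python
from h import *
for c in ["side","scene"]:
    im=cv2.imread(f"pics/{c}0.png")
    d=np.load(f"{c}_d.npy")
    P,u,v=pts(c,d,d>0)
    m=(abs(P[:,0]-.59)<.06)&(abs(P[:,1]+.04)<.06)
    g=P[m&(P[:,2]>.132)&(P[:,2]<.142)][:,:2]
    b=cv2.minAreaRect((g*1000).astype(np.float32));w=np.linalg.eigh(np.cov(g.T));a=w[1][:,1]
    print(c,len(g),"grip",g.mean(0),b,np.degrees(np.arctan2(a[1],a[0])))
    k=P[m&(P[:,2]>.1)&(P[:,2]<.115)][:,:2];print("disc",k.min(0),k.max(0))
    t=P[(abs(P[:,0]-.57)<.1)&(abs(P[:,1]+.225)<.1)&(P[:,2]>.010)&(P[:,2]<.018)][:,:2]
    print("tray",cv2.minAreaRect((t*1000).astype(np.float32)))
    o=P[m&(P[:,2]<.06)]
    # hose
    q=P[(P[:,2]>.008)&(P[:,2]<.05)&(np.hypot(P[:,0]-.59,P[:,1]+.04)>.056)&(np.hypot(P[:,0]-.59,P[:,1]+.04)<.1)]
    print("hose",len(q),q.mean(0) if len(q) else 0)
a=cv2.imread("pics/side0.png")
cv2.imwrite("pics/v1.png",cv2.resize(a[60:360,180:460],None,fx=2,fy=2,interpolation=cv2.INTER_CUBIC))
```

```text
side 122 grip [ 0.59241452 -0.04362175] ((592.5517578125, -41.00347137451172), (16.734031677246094, 59.46314239501953), 54.830928802490234) 146.0182641552184
disc [ 0.54754557 -0.08682744] [ 0.63825561 -0.01302046]
tray ((570.5069580078125, -224.15765380859375), (150.08346557617188, 153.65670776367188), 5.774418830871582)
hose 61 [ 0.64555592 -0.07784973  0.03226179]
scene 77 grip [ 0.59124655 -0.04285077] ((593.2472534179688, -40.05043029785156), (19.2945613861084, 58.88644027709961), 58.04488754272461) 145.4159684427417
disc [ 0.54687892 -0.08719946] [ 0.63907026 -0.00278453]
tray ((570.4485473632812, -222.8014678955078), (154.19439697265625, 154.1062469482422), 5.365782260894775)
hose 32 [ 0.64497183 -0.07710792  0.03092883]
```

View pics/v1.png

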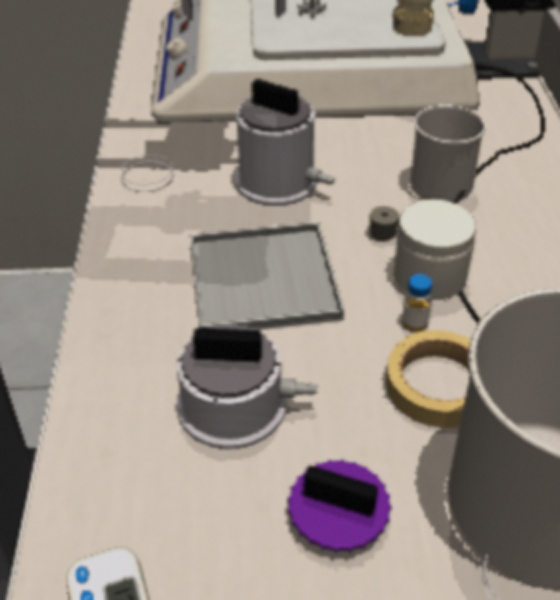

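View pics/scene0.png

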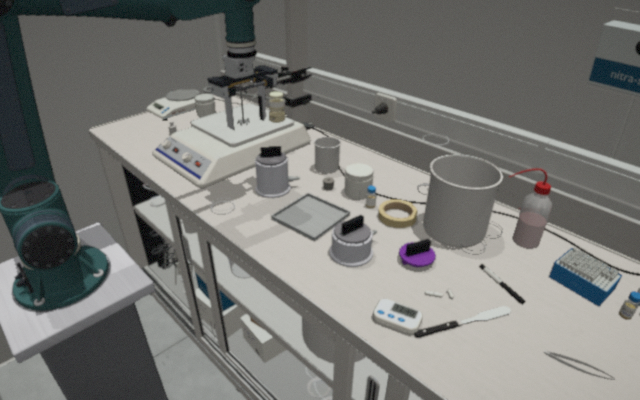

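The side view shows the tall housing with its hose at (275,145) in the crop, the tray at (265,275), the low housing at (230,380), and the purple decoy at (340,505). The grip and the hose both point along about -35°, so I'll move above the tall cover and check with the wrist camera.

Emit:
step_arm:
  steps:
    - {"jaw": 1,"tx": -0.01,"ty": 0.01,"tz": 0,"az": 0.14}
    - {"jaw": 1,"tx": -0.02,"ty": 0.02,"tz": 0,"az": 0.28}
    - {"jaw": 1,"tx": -0.03,"ty": 0.03,"tz": 0,"az": 0.42}
    - {"jaw": 1,"tx": -0.041,"ty": 0.0425,"tz": 0,"az": 0.56}
    - {"jaw": 1,"tx": -0.041,"ty": 0.0425,"tz": 0,"az": 0.7}
    - {"jaw": 1,"tx": -0.041,"ty": 0.0425,"tz": 0,"az": 0.84}
    - {"jaw": 1,"tx": -0.041,"ty": 0.0425,"tz": 0,"az": 0.98}
    - {"jaw": 1,"tx": -0.041,"ty": 0.0425,"tz": 0,"az": 1.09}

```text
invalid input
```

Emit:
step_arm:
  steps:
    - {"jaw": 1,"az": 0.14}
    - {"jaw": 1,"az": 0.28}
    - {"jaw": 1,"az": 0.42}
    - {"jaw": 1,"az": 0.56}
    - {"jaw": 1,"az": 0.7}
    - {"jaw": 1,"az": 0.84}
    - {"jaw": 1,"az": 0.98}
    - {"jaw": 1,"az": 1.09}

```text
invalid input
```

Run:
```python
from h import *
d=np.load("side_d.npy");P,u,v=pts("side",d,d>0)
for lo,hi in [(.05,.1),(.1,.15),(.15,.2)]:
    r=np.hypot(P[:,0]-.59,P[:,1]+.04);q=P[(r>.06)&(r<.2)&(P[:,2]>lo)&(P[:,2]<hi)]
    if len(q): print(lo,hi,len(q),np.percentile(q,[2,98],axis=0).round(3).tolist(),np.hypot(q[:,0]-.59,q[:,1]+.04).min())
def rep(c):
    d=snapshot(c);im,d=d;cv2.imwrite(f"pics/{c}1.png",im[:,:,::-1])
    P,u,v=pts(c,d,d>0)
    m=(abs(P[:,0]-.592)<.06)&(abs(P[:,1]+.041)<.06)
    g=P[m&(P[:,2]>.131)&(P[:,2]<.143)]
    print(c,len(g),g.mean(0),cv2.minAreaRect((g[:,:2]*1000).astype(np.float32)))
    w=np.linalg.eigh(np.cov(g[:,:2].T))[1][:,1];print(np.degrees(np.arctan2(w[1],w[0])))
o=get_obs();print(o["time"],o["tool_pos"],np.degrees(o["ee_rot"]),o["joint_positions"],o["width"])
rep("wrist")
```

```text
0.05 0.1 1926 [[0.48, -0.093, 0.051], [0.782, 0.142, 0.099]] 0.13873605283938714
0.1 0.15 297 [[0.573, 0.117, 0.1], [0.698, 0.157, 0.138]] 0.15935436601821756
0.5 [ 5.50004477e-01 -1.31365875e-05  2.13486969e-01] [ 1.79996052e+02 -3.27209749e-04  8.99991319e+01] [-1.03122643e-01  8.71918515e-02  1.37074600e+00  1.28545941e-05
  1.68358685e+00 -1.03106044e-01] 0.09362195491958453
wrist 1034 [ 0.59286647 -0.03709338  0.13598583] ((593.8343505859375, -38.645172119140625), (14.346714973449707, 59.99008560180664), 55.789493560791016)
145.9639556491314
```

Emit:
step_arm:
  steps:
    - {"jaw": 1,"tx": -0.01,"ty": 0.01,"tz": 0,"ax": 0,"ay": 0,"az": 0.14}
    - {"jaw": 1,"tx": -0.02,"ty": 0.02,"tz": 0,"ax": 0,"ay": 0,"az": 0.28}
    - {"jaw": 1,"tx": -0.03,"ty": 0.03,"tz": 0,"ax": 0,"ay": 0,"az": 0.42}
    - {"jaw": 1,"tx": -0.039,"ty": 0.0435,"tz": 0,"ax": 0,"ay": 0,"az": 0.56}
    - {"jaw": 1,"tx": -0.039,"ty": 0.0435,"tz": 0,"ax": 0,"ay": 0,"az": 0.7}
    - {"jaw": 1,"tx": -0.039,"ty": 0.0435,"tz": 0,"ax": 0,"ay": 0,"az": 0.84}
    - {"jaw": 1,"tx": -0.039,"ty": 0.0435,"tz": 0,"ax": 0,"ay": 0,"az": 0.98}
    - {"jaw": 1,"tx": -0.039,"ty": 0.0435,"tz": 0,"ax": 0,"ay": 0,"az": 1.09}

```text
time: 1.35
tool_pos: [0.5936, -0.0391, 0.2135]
ee_rot: [-3.142, -0.0, 0.476]
wrist_force: [0.6, 0.5, -0.9]
width: 0.0939
```

Emit:
step_arm:
  steps:
    - {"jaw": 1,"tx": 0,"ty": 0,"tz": 0,"ax": 0,"ay": 0,"az": 0.14}
    - {"jaw": 1,"tx": 0,"ty": 0,"tz": 0,"ax": 0,"ay": 0,"az": 0.28}
    - {"jaw": 1,"tx": 0,"ty": 0,"tz": 0,"ax": 0,"ay": 0,"az": 0.42}
    - {"jaw": 1,"tx": 0,"ty": 0,"tz": 0,"ax": 0,"ay": 0,"az": 0.56}
    - {"jaw": 1,"tx": 0,"ty": 0,"tz": 0,"ax": 0,"ay": 0,"az": 0.7}
    - {"jaw": 1,"tx": 0,"ty": 0,"tz": 0,"ax": 0,"ay": 0,"az": 0.84}
    - {"jaw": 1,"tx": 0,"ty": 0,"tz": 0,"ax": 0,"ay": 0,"az": 0.98}
    - {"jaw": 1,"tx": 0,"ty": 0,"tz": 0,"ax": 0,"ay": 0,"az": 1.08}

```text
time: 2.15
tool_pos: [0.5936, -0.0391, 0.2134]
ee_rot: [3.142, -0.0, -0.609]
wrist_force: [-0.2, 0.5, -0.8]
width: 0.0939
```

```bash
cat >> h.py <<'E'
def rep(c,n,ctr,zr,save=True):
    im,d=snapshot(c);cv2.imwrite(f"pics/{c}{n}.png",im[:,:,::-1])
    P,u,v=pts(c,d,d>0)
    m=(abs(P[:,0]-ctr[0])<.06)&(abs(P[:,1]-ctr[1])<.06)
    g=P[m&(P[:,2]>zr[0])&(P[:,2]<zr[1])]
    if len(g)>20: print(c,len(g),g.mean(0),cv2.minAreaRect((g[:,:2]*1000).astype(np.float32)))
def st():
    o=get_obs();print(o["time"],o["tool_pos"].round(4),np.degrees(o["ee_rot"]).round(2),o["joint_positions"].round(3),o["wrist_force"].round(2),round(o["width"],4))
E
python3 - <<'E'
from h import *
st();rep("wrist",2,(.593,-.04),(.131,.143))
E
```

```text
2.15 [ 0.5936 -0.0391  0.2134] [180.   -0.  -34.9] [-0.161  0.188  1.258 -0.     1.696  2.019] [-0.2   0.46 -0.82] 0.0939
wrist 1123 [ 0.59537193 -0.04058701  0.1362321 ] ((594.1695556640625, -39.73850631713867), (13.97398567199707, 58.49419021606445), 56.06758499145508)
```

Emit:
step_arm:
  steps:
    - {"jaw": 1,"tx": 0,"ty": 0,"tz": 0.03,"ax": 0,"ay": 0,"az": 0}
    - {"jaw": 1,"tx": 0,"ty": 0,"tz": 0.06,"ax": 0,"ay": 0,"az": 0}
    - {"jaw": 1,"tx": 0,"ty": 0,"tz": 0.08,"ax": 0,"ay": 0,"az": -0.01}
    - {"jaw": 1,"tx": 0,"ty": 0,"tz": 0.09,"ax": 0,"ay": 0,"az": -0.01}
    - {"jaw": 1,"tx": 0,"ty": 0,"tz": 0.095,"ax": 0,"ay": 0,"az": -0.01}
    - {"jaw": 1,"tx": 0,"ty": 0,"tz": 0.095,"ax": 0,"ay": 0,"az": -0.01}
    - {"jaw": 0.4,"tx": 0,"ty": 0,"tz": 0.095,"ax": 0,"ay": 0,"az": -0.01}
    - {"jaw": 0,"tx": 0,"ty": 0,"tz": 0.095,"ax": 0,"ay": 0,"az": -0.01}

```text
time: 3.0
tool_pos: [0.5945, -0.0392, 0.12]
ee_rot: [-3.14, -0.003, -0.601]
wrist_force: [0.4, 0.4, -0.1]
width: 0.0813
```

Emit:
step_arm:
  steps:
    - {"jaw": 0,"tx": 0,"ty": 0,"tz": 0,"ax": 0,"ay": 0,"az": 0}
    - {"jaw": 0,"tx": 0,"ty": 0,"tz": 0,"ax": 0,"ay": 0,"az": 0}
    - {"jaw": 0,"tx": 0,"ty": 0,"tz": 0,"ax": 0,"ay": 0,"az": 0}
    - {"jaw": 0,"tx": 0,"ty": 0,"tz": 0,"ax": 0,"ay": 0,"az": 0}
    - {"jaw": 0,"tx": 0,"ty": 0,"tz": 0,"ax": 0,"ay": 0,"az": 0}
    - {"jaw": 0,"tx": 0,"ty": 0,"tz": 0,"ax": 0,"ay": 0,"az": 0}

```text
time: 3.6
tool_pos: [0.5944, -0.0393, 0.1199]
ee_rot: [-3.141, -0.002, -0.601]
wrist_force: [-0.6, 0.5, -0.0]
width: 0.0335
```

Emit:
step_arm:
  steps:
    - {"jaw": 0,"tx": 0,"ty": 0,"tz": 0,"ax": 0,"ay": 0,"az": 0}
    - {"jaw": 0,"tx": 0,"ty": 0,"tz": 0,"ax": 0,"ay": 0,"az": 0}
    - {"jaw": 0,"tx": 0,"ty": 0,"tz": 0,"ax": 0,"ay": 0,"az": 0}
    - {"jaw": 0,"tx": 0,"ty": 0,"tz": 0,"ax": 0,"ay": 0,"az": 0}
    - {"jaw": 0,"tx": 0,"ty": 0,"tz": 0,"ax": 0,"ay": 0,"az": 0}

```text
time: 4.1
tool_pos: [0.5943, -0.0393, 0.1199]
ee_rot: [-3.141, -0.002, -0.601]
wrist_force: [-0.4, -0.5, -0.0]
width: 0.0139
```

Emit:
step_arm:
  steps:
    - {"jaw": 0,"tx": 0,"ty": 0,"tz": 0,"ax": 0,"ay": 0,"az": -0.06}
    - {"jaw": 0,"tx": 0,"ty": 0,"tz": 0,"ax": 0,"ay": 0,"az": -0.15}
    - {"jaw": 0,"tx": 0,"ty": 0,"tz": 0,"ax": 0,"ay": 0,"az": -0.25}
    - {"jaw": 0,"tx": 0,"ty": 0,"tz": 0,"ax": 0,"ay": 0,"az": -0.35}
    - {"jaw": 0,"tx": 0,"ty": 0,"tz": 0,"ax": 0,"ay": 0,"az": -0.45}
    - {"jaw": 0,"tx": 0,"ty": 0,"tz": 0,"ax": 0,"ay": 0,"az": -0.55}
    - {"jaw": 0,"tx": 0,"ty": 0,"tz": 0,"ax": 0,"ay": 0,"az": -0.65}
    - {"jaw": 0,"tx": 0,"ty": 0,"tz": 0,"ax": 0,"ay": 0,"az": -0.71}

```text
time: 4.9
tool_pos: [0.5945, -0.039, 0.1199]
ee_rot: [3.141, -0.003, 0.112]
wrist_force: [-0.2, 0.3, -0.2]
width: 0.0136
```

Emit:
step_arm:
  steps:
    - {"jaw": 0,"tx": 0,"ty": 0,"tz": 0,"ax": 0,"ay": 0,"az": -0.1}
    - {"jaw": 0,"tx": 0,"ty": 0,"tz": 0,"ax": 0,"ay": 0,"az": -0.2}
    - {"jaw": 0,"tx": 0,"ty": 0,"tz": 0,"ax": 0,"ay": 0,"az": -0.3}
    - {"jaw": 0,"tx": 0,"ty": 0,"tz": 0,"ax": 0,"ay": 0,"az": -0.4}
    - {"jaw": 0,"tx": 0,"ty": 0,"tz": 0,"ax": 0,"ay": 0,"az": -0.5}
    - {"jaw": 0,"tx": 0,"ty": 0,"tz": 0,"ax": 0,"ay": 0,"az": -0.6}
    - {"jaw": 0,"tx": 0,"ty": 0,"tz": 0,"ax": 0,"ay": 0,"az": -0.71}
    - {"jaw": 0,"tx": 0,"ty": 0,"tz": 0,"ax": 0,"ay": 0,"az": -0.71}

```text
time: 5.7
tool_pos: [0.5944, -0.0388, 0.1199]
ee_rot: [3.14, -0.002, 0.822]
wrist_force: [-0.9, -1.1, 0.4]
width: 0.0133
```

Run:
```python
from h import *
st();print(get_obs()["wrist_torque"])
rep("wrist",3,(.594,-.04),(.12,.143))
im,d=snapshot("side");cv2.imwrite("pics/v3.png",cv2.resize(im[60:200,240:420,::-1],None,fx=4,fy=4,interpolation=cv2.INTER_CUBIC))
P,u,v=pts("side",d,d>0)
q=P[(P[:,2]>.012)&(P[:,2]<.05)&(np.hypot(P[:,0]-.594,P[:,1]+.04)>.056)&(np.hypot(P[:,0]-.594,P[:,1]+.04)<.085)]
print(len(q),q.mean(0))
```

```text
5.7 [ 0.5944 -0.0388  0.1199] [ 1.7991e+02 -1.2000e-01  4.7110e+01] [-1.610e-01  2.210e-01  1.404e+00  1.000e-03  1.513e+00  5.880e-01] [-0.87 -1.07  0.4 ] 0.0133
[0.11835982 0.17799727 0.02720632]
wrist 3411 [ 0.59829513 -0.03491475  0.13493932] ((593.3424072265625, -36.25391387939453), (59.25108337402344, 36.299766540527344), 28.094345092773438)
50 [ 0.64749549 -0.07867227  0.03181166]
```

View pics/v3.png

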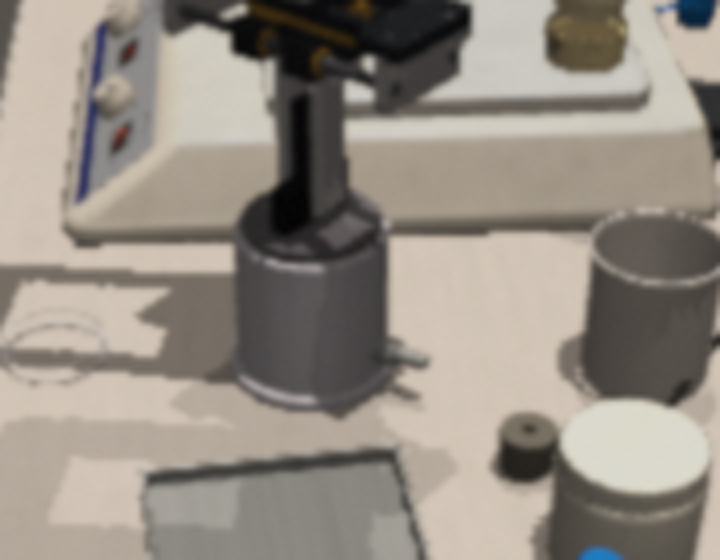

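The grip is now turned about 81.5°, so it stands at roughly 83° to the hose, and there is no load on the wrist. Next I lift.

Emit:
step_arm:
  steps:
    - {"jaw": 0,"tx": 0,"ty": 0,"tz": -0.004,"ax": 0,"ay": 0,"az": 0}
    - {"jaw": 0,"tx": 0,"ty": 0,"tz": -0.008,"ax": 0,"ay": 0,"az": 0}
    - {"jaw": 0,"tx": 0,"ty": 0,"tz": -0.012,"ax": 0,"ay": 0,"az": 0}
    - {"jaw": 0,"tx": 0,"ty": 0,"tz": -0.016,"ax": 0,"ay": 0,"az": 0}
    - {"jaw": 0,"tx": 0,"ty": 0,"tz": -0.02,"ax": 0,"ay": 0,"az": 0}
    - {"jaw": 0,"tx": 0,"ty": 0,"tz": -0.03,"ax": 0,"ay": 0,"az": 0}
    - {"jaw": 0,"tx": 0,"ty": 0,"tz": -0.04,"ax": 0,"ay": 0,"az": 0}
    - {"jaw": 0,"tx": 0,"ty": 0,"tz": -0.05,"ax": 0,"ay": 0,"az": 0}

```text
time: 6.6
tool_pos: [0.5945, -0.0389, 0.1712]
ee_rot: [3.139, -0.002, 0.82]
wrist_force: [0.2, -1.1, -2.1]
width: 0.0137
```

Run:
```python
from h import *
st()
im,d=snapshot("side");cv2.imwrite("pics/v4.png",cv2.resize(im[60:200,240:420,::-1],None,fx=4,fy=4,interpolation=cv2.INTER_CUBIC))
o=get_obs();yaw=o["ee_rot"][2];D=np.array([.5705,-.2235])-o["tool_pos"][:2]
print("tx",D@[np.cos(yaw),np.sin(yaw)],"ty",D@[np.sin(yaw),-np.cos(yaw)])
```

```text
6.6 [ 0.5945 -0.0389  0.1712] [ 1.7987e+02 -1.4000e-01  4.6980e+01] [-1.610e-01  1.980e-01  1.330e+00  1.000e-03  1.611e+00  5.900e-01] [ 0.18 -1.05 -2.1 ] 0.0137
tx -0.15189569989387638 ty 0.10755865477387933
```

View pics/v4.png

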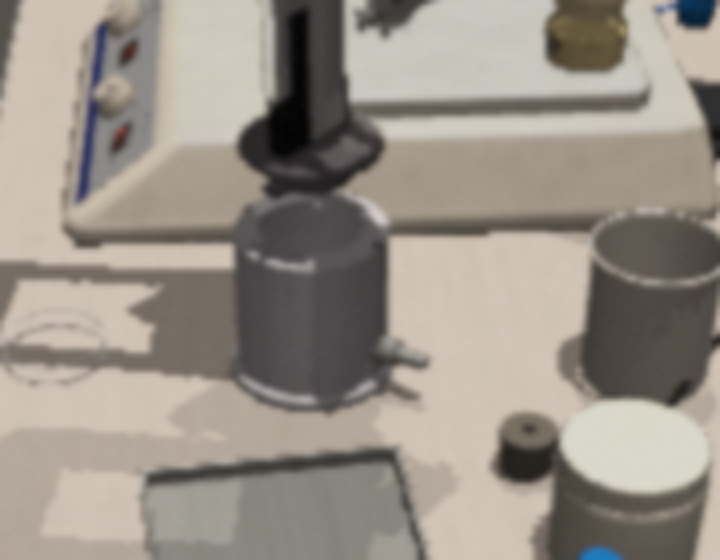

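The cover is clear of the housing and hangs level in the jaws at (310,150) in the crop. I'll carry it over to the tray.

Emit:
step_arm:
  steps:
    - {"jaw": 0,"tx": -0.012,"ty": 0.008,"tz": 0,"ax": 0,"ay": 0,"az": 0}
    - {"jaw": 0,"tx": -0.035,"ty": 0.025,"tz": 0,"ax": 0,"ay": 0,"az": 0}
    - {"jaw": 0,"tx": -0.06,"ty": 0.042,"tz": 0,"ax": 0,"ay": 0,"az": 0}
    - {"jaw": 0,"tx": -0.085,"ty": 0.06,"tz": 0,"ax": 0,"ay": 0,"az": 0}
    - {"jaw": 0,"tx": -0.11,"ty": 0.078,"tz": 0,"ax": 0,"ay": 0,"az": 0}
    - {"jaw": 0,"tx": -0.135,"ty": 0.096,"tz": 0,"ax": 0,"ay": 0,"az": 0}
    - {"jaw": 0,"tx": -0.152,"ty": 0.1075,"tz": 0,"ax": 0,"ay": 0,"az": 0}
    - {"jaw": 0,"tx": -0.152,"ty": 0.1075,"tz": 0,"ax": 0,"ay": 0,"az": 0}

```text
time: 7.45
tool_pos: [0.5691, -0.2273, 0.1728]
ee_rot: [3.136, -0.003, 0.815]
wrist_force: [-0.3, 0.4, -2.4]
width: 0.0139
```

Emit:
step_arm:
  steps:
    - {"jaw": 0,"tx": 0,"ty": 0,"tz": 0.01,"ax": 0,"ay": 0,"az": 0}
    - {"jaw": 0,"tx": 0,"ty": 0,"tz": 0.03,"ax": 0,"ay": 0,"az": 0}
    - {"jaw": 0,"tx": 0,"ty": 0,"tz": 0.05,"ax": 0,"ay": 0,"az": 0}
    - {"jaw": 0,"tx": 0,"ty": 0,"tz": 0.07,"ax": 0,"ay": 0,"az": 0}
    - {"jaw": 0,"tx": 0,"ty": 0,"tz": 0.09,"ax": 0,"ay": 0,"az": 0}
    - {"jaw": 0,"tx": 0,"ty": 0,"tz": 0.105,"ax": 0,"ay": 0,"az": 0}
    - {"jaw": 0,"tx": 0,"ty": 0,"tz": 0.115,"ax": 0,"ay": 0,"az": 0}
    - {"jaw": 0,"tx": 0,"ty": 0,"tz": 0.115,"ax": 0,"ay": 0,"az": 0}

```text
time: 8.25
tool_pos: [0.5686, -0.2264, 0.0557]
ee_rot: [3.14, -0.002, 0.816]
wrist_force: [-0.3, -0.0, -2.0]
width: 0.0138
```

Run:
```python
from h import *
st()
im,d=snapshot("side");cv2.imwrite("pics/v5.png",cv2.resize(im[110:260,230:430,::-1],None,fx=4,fy=4,interpolation=cv2.INTER_CUBIC))
```

```text
8.25 [ 0.5686 -0.2264  0.0557] [ 1.7991e+02 -1.0000e-01  4.6750e+01] [-4.720e-01  3.010e-01  1.439e+00  1.000e-03  1.400e+00  2.820e-01] [-0.29 -0.04 -2.  ] 0.0138
```

View pics/v5.png

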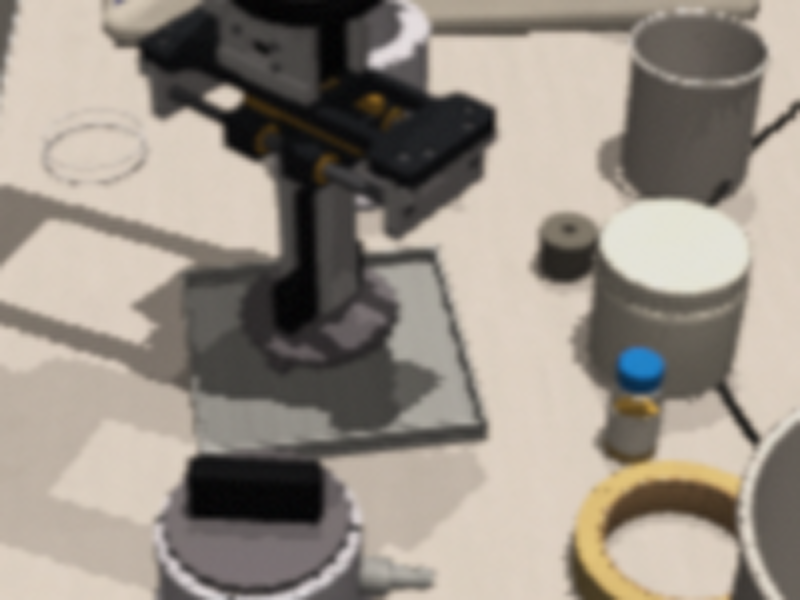

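The cover is centred over the tray at (320,320) in the crop, with about 17 mm left to the floor. I'll lower it slowly from here.

Emit:
step_arm:
  steps:
    - {"jaw": 0,"tx": 0,"ty": 0,"tz": 0.004,"ax": 0,"ay": 0,"az": 0}
    - {"jaw": 0,"tx": 0,"ty": 0,"tz": 0.008,"ax": 0,"ay": 0,"az": 0}
    - {"jaw": 0,"tx": 0,"ty": 0,"tz": 0.011,"ax": 0,"ay": 0,"az": 0}
    - {"jaw": 0,"tx": 0,"ty": 0,"tz": 0.013,"ax": 0,"ay": 0,"az": 0}
    - {"jaw": 0,"tx": 0,"ty": 0,"tz": 0.0145,"ax": 0,"ay": 0,"az": 0}
    - {"jaw": 0,"tx": 0,"ty": 0,"tz": 0.0145,"ax": 0,"ay": 0,"az": 0}

```text
time: 8.9
tool_pos: [0.5693, -0.2269, 0.0424]
ee_rot: [3.138, -0.002, 0.816]
wrist_force: [-0.7, 0.5, -2.1]
width: 0.0139
```

Emit:
step_arm:
  steps:
    - {"jaw": 0,"tx": 0,"ty": 0,"tz": 0.001,"ax": 0,"ay": 0,"az": 0}
    - {"jaw": 0,"tx": 0,"ty": 0,"tz": 0.002,"ax": 0,"ay": 0,"az": 0}
    - {"jaw": 0,"tx": 0,"ty": 0,"tz": 0.002,"ax": 0,"ay": 0,"az": 0}

```text
time: 9.2
tool_pos: [0.5693, -0.2269, 0.0403]
ee_rot: [3.138, -0.002, 0.816]
wrist_force: [-0.3, -0.3, -2.0]
width: 0.0144
```

Emit:
step_arm:
  steps:
    - {"jaw": 0,"tx": 0,"ty": 0,"tz": 0.001,"ax": 0,"ay": 0,"az": 0}
    - {"jaw": 0,"tx": 0,"ty": 0,"tz": 0.0015,"ax": 0,"ay": 0,"az": 0}
    - {"jaw": 0,"tx": 0,"ty": 0,"tz": 0.0015,"ax": 0,"ay": 0,"az": 0}

```text
time: 9.5
tool_pos: [0.5692, -0.2269, 0.0387]
ee_rot: [3.138, -0.002, 0.816]
wrist_force: [0.2, -0.1, -2.3]
width: 0.0135
```

Emit:
step_arm:
  steps:
    - {"jaw": 0,"tx": 0,"ty": 0,"tz": 0.0005,"ax": 0,"ay": 0,"az": 0}
    - {"jaw": 0,"tx": 0,"ty": 0,"tz": 0.001,"ax": 0,"ay": 0,"az": 0}
    - {"jaw": 0,"tx": 0,"ty": 0,"tz": 0.001,"ax": 0,"ay": 0,"az": 0}

```text
time: 9.8
tool_pos: [0.5693, -0.2269, 0.038]
ee_rot: [3.138, -0.002, 0.816]
wrist_force: [-0.3, 0.5, -0.5]
width: 0.0139
```

The wrist load is dropping from -2.1 to -0.5 N, so the cover is touching the floor. One more slight press, then I let go.

Emit:
step_arm:
  steps:
    - {"jaw": 0,"tx": 0,"ty": 0,"tz": 0.0005,"ax": 0,"ay": 0,"az": 0}
    - {"jaw": 0,"tx": 0,"ty": 0,"tz": 0.0005,"ax": 0,"ay": 0,"az": 0}
    - {"jaw": 0.3,"tx": 0,"ty": 0,"tz": 0,"ax": 0,"ay": 0,"az": 0}
    - {"jaw": 0.6,"tx": 0,"ty": 0,"tz": 0,"ax": 0,"ay": 0,"az": 0}
    - {"jaw": 0.8,"tx": 0,"ty": 0,"tz": 0,"ax": 0,"ay": 0,"az": 0}
    - {"jaw": 0.8,"tx": 0,"ty": 0,"tz": 0,"ax": 0,"ay": 0,"az": 0}
    - {"jaw": 0.8,"tx": 0,"ty": 0,"tz": 0,"ax": 0,"ay": 0,"az": 0}
    - {"jaw": 0.8,"tx": 0,"ty": 0,"tz": 0,"ax": 0,"ay": 0,"az": 0}

```text
time: 10.6
tool_pos: [0.5693, -0.2269, 0.0379]
ee_rot: [3.138, -0.002, 0.816]
wrist_force: [0.3, -0.1, 0.1]
width: 0.0585
```

Emit:
step_arm:
  steps:
    - {"jaw": 0.8,"tx": 0,"ty": 0,"tz": -0.02,"ax": 0,"ay": 0,"az": 0}
    - {"jaw": 0.8,"tx": 0,"ty": 0,"tz": -0.05,"ax": 0,"ay": 0,"az": 0}
    - {"jaw": 0.8,"tx": 0,"ty": 0,"tz": -0.09,"ax": 0,"ay": 0,"az": 0}
    - {"jaw": 0.8,"tx": 0,"ty": 0,"tz": -0.13,"ax": 0,"ay": 0,"az": 0}
    - {"jaw": 0.8,"tx": 0,"ty": 0,"tz": -0.15,"ax": 0,"ay": 0,"az": 0}
    - {"jaw": 0.8,"tx": 0,"ty": 0,"tz": -0.15,"ax": 0,"ay": 0,"az": 0}
    - {"jaw": 0.8,"tx": 0,"ty": 0,"tz": -0.15,"ax": 0,"ay": 0,"az": 0}

```text
time: 11.3
tool_pos: [0.5685, -0.2267, 0.1873]
ee_rot: [3.139, -0.002, 0.816]
wrist_force: [0.2, 1.1, -1.1]
width: 0.0751
```

Run:
```python
from h import *
st()
rep("wrist",9,(.57,-.225),(.048,.062))
rep("side",9,(.57,-.225),(.048,.062))
rep("side",10,(.535,-.405),(.09,.105))
im=cv2.imread("pics/side9.png")
cv2.imwrite("pics/v6.png",cv2.resize(im[110:260,230:430],None,fx=4,fy=4,interpolation=cv2.INTER_CUBIC))
d=np.load("side_d.npy");P,_,_=pts("side",d,d>0)
g=P[(abs(P[:,0]-.535)<.06)&(abs(P[:,1]+.405)<.06)&(P[:,2]>.09)&(P[:,2]<.105)];print("low before",g.mean(0),cv2.minAreaRect((g[:,:2]*1000).astype(np.float32)))
```

```text
11.3 [ 0.5685 -0.2267  0.1873] [ 1.7983e+02 -1.2000e-01  4.6740e+01] [-4.730e-01  2.290e-01  1.261e+00  1.000e-03  1.648e+00  2.820e-01] [ 0.18  1.08 -1.06] 0.0751
wrist 773 [ 0.56920118 -0.22542866  0.05279522] ((568.3616943359375, -226.0355987548828), (58.19591522216797, 13.380258560180664), 47.09658432006836)
side 174 [ 0.56737414 -0.23184162  0.05432646] ((567.2434692382812, -229.6661834716797), (59.3855094909668, 14.814376831054688), 47.350860595703125)
side 283 [ 0.5356182  -0.40048109  0.09634773] ((534.9196166992188, -398.79156494140625), (15.46270751953125, 60.07275390625), 82.5302505493164)
low before [ 0.53490696 -0.40050943  0.09663028] ((535.1930541992188, -398.53057861328125), (14.851806640625, 60.01918411254883), 83.9835433959961)
```

View pics/v6.png

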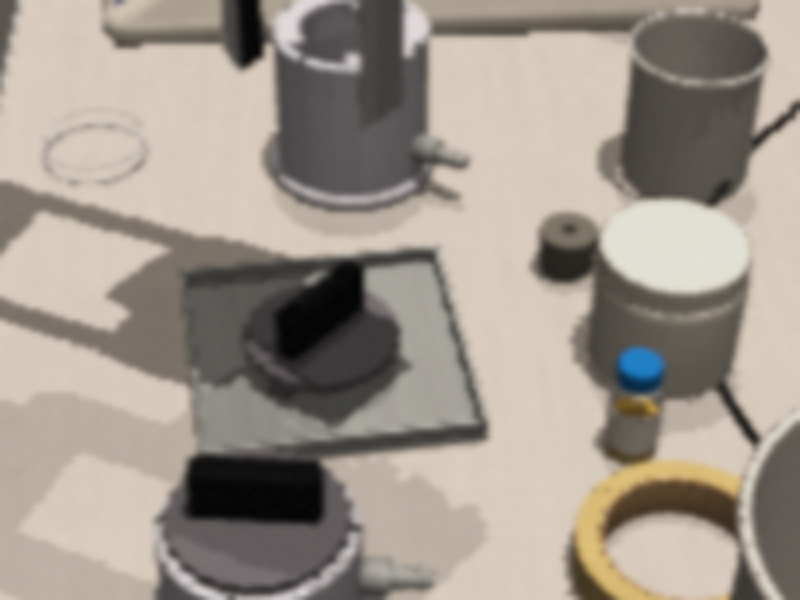

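The cover stands upright in the tray at (320,335) in the crop. Its centre is about 5 mm from the tray's centre, the grip top is at 54 mm, and the low cover has not moved.

```bash
python3 -c "
from bench import *
print(close_job())"
```

```text
the job is handed in; nothing more can be done
None
```

The tall housing is open and its cover now stands in the tray; I handed the job in at about 11.5 s of the 51 s allowed. I gripped the cover's bar, turned it about 81.5° anticlockwise and lifted it straight off with no noticeable load. I then carried it to the tray, lowered it until the wrist force showed contact, released it and withdrew about 150 mm.

**Last checks before handing in:**
- **Cover:** it stands upright. The wrist camera puts its centre about 3 mm from the tray's centre, the side camera about 7 mm.
- **Height:** the top of the grip reads 53–54 mm, against about 55 mm expected when the cover is on the tray floor.
- **Low housing:** its grip centre moved by less than 1 mm and its angle changed by about 1.5° between readings, which is within measurement noise.

No check failed. The two cameras disagreed by about 4 mm on the cover's position, well inside the 40 mm limit. My first two move calls were refused for missing fields and moved nothing.

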